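Find the high side of a spindle's collar in vee-blocks with a dial indicator

TASK

The brass collar on this spindle was pressed on off-centre. Gently lower the dial indicator by its black knob until its plunger rests on the collar and the needle stands about half-way round, then turn the spindle by its crank, keeping it seated in the vee-blocks, to find the collar's high side. Leave the high side straight up under the plunger, ready to be marked, and let go; do not drive the plunger to its stop or disturb the things lying around.

Things in the scene. Friction and masses are not known exactly. Their poses are not given: they have to be found in the camera images.
- gauge: Runout gauge, fixed: iron base 155 x 140 mm, 20 mm high, two 90 degree steel vee-blocks (tops at 92 mm, from 34 to 60 mm either side of the middle), round column 68 mm behind the middle, 235 mm tall. Origin on the bench under the spindle's middle; x away from the robot to the column, y along the spindle, with the crank at the -y end (right), z up.
- vee_centre (a point): On the seated spindle's axis, 83.3 mm above the bench, under the plunger, at the brass collar: 40 mm diameter, 28 mm wide, its centre 2.5 mm off the axis in a direction that differs each time and that no listed pose tells. The plunger stands on it 100.3 (low side) to 105.3 mm (high side) above the bench. It is tight on the spindle and turns with it.
- spindle: Loose steel spindle, 18 mm diameter, 0.75 kg in all, in the two vees along the gauge's y, held by its weight alone, 3 mm end play either way. Carries the collar and, clamped tight on the gauge's -y end, a crank. Balanced: friction keeps it where it is left. Over about 4 N up or 15 N down on the crank handle unseats it. Origin: middle of its axis.
- handle_grip (a point): Middle of the crank's black handle: free-turning sleeve, 14 mm diameter, 42 mm long, parallel to the spindle, 34 mm from its axis, 102.5 mm along the gauge's -y from its middle. The bench below is clear: it can be carried right round in a vertical circle either way. Starts within 0.9 rad of straight up.
- lift_knob (a point): Middle of the black knob, 24 mm diameter, 26 mm tall, on the indicator's carriage, 32 mm behind the plunger (towards the column); nothing above it. Gripped here the carriage slides down and up the column, 46 mm of travel; 9 N of friction holds it where it is left. The dial's top is 7 mm, the arm's top 27 mm below this point.
- plunger: Sprung steel plunger of the indicator, ball end 8 mm diameter. Origin: lowest point of the ball, straight above the spindle's axis; at first 16 to 30 mm above the collar's mean top (103.3 mm). Moves down with the knob until it touches. Gives 16 mm: 1 N at first touch, 0.2 N more per mm, then a hard stop.
- dial_needle (a joint): Needle of the dial (59 mm diameter, faces the robot): 0 rad, 12 o'clock, with the plunger free; grows clockwise, 6.283 rad for the whole 16 mm; 3.14 (6 o'clock, red mark) is half travel. The higher the collar under the plunger the larger the reading: 5 mm or 1.96 rad from low to high side.
- marker: Black and white marker pen, 14 x 135 mm, lying beside the gauge; leave alone. Origin under its middle.
- loupe: Black watchmaker's loupe, 33 mm diameter, 31 mm tall, standing in front of the gauge; leave alone. Origin under its middle.
- brass_spool: Spool of brass wire, 40 mm diameter, 24 mm tall, standing beyond the end of the crank handle; leave alone. Origin under its middle.

How it is judged:
By the outcome, as a careful person would: the job done as asked, in the order asked, and still so for the second after the job is handed in, with the robot touching nothing.
It also fails if it takes over 51 s, if anything falls off the work surface, if the arm or the gripper's body presses on something with over 40 N, if the wrist force passes 120 N, or if a joint passes its speed limit or range.

ROBOT

A 7-joint arm with a two-finger parallel gripper is mounted at the origin on a cart in front of the work surface, level with it; the furniture and walls round the work are solid. World frame = base frame: x ahead of the robot, y to its left, z up, the work surface at z = 0. Lengths are in m, angles in rad, forces in N, time in s.
With the tool pointing down it reaches from about 0.425 to 0.95 m from the base axis. Payload 4.7 kg.
Tool frame: the origin (TCP) lies on the centre line of the jaws, within the pads' length; the fingertips stand robot.nose_length ahead of it and the grasp point (between the pads) lies 8 mm behind it (robot.nose_length is the distance from the TCP to the fingertips, in m); z points along the fingers, x is the direction in which the jaws open and shut, and the axes are right-handed (so a half turn about z gives the same grasp; the last joint's range is limited). The gripper opens to 85 mm and grips with 20 to 120 N. Pads are 22 mm wide; open, the fingers measure 114 mm over their backs; the gripper's body (76 mm by 85 mm) begins 54 mm behind the grasp point. The pads swing forward as they close: fully open they stand 13 mm farther back than shut.
Start: joints at [1.282, 0.469, -0.049, 1.532, 0.024, 1.141, -0.082], TCP at [0.173, -0.652, 0.242] pointing down, gripper open.
Joint ranges: [-2.59, 2.59], [-0.33, 1.99], [-1.39, 1.29], [0.1, 2.45], [-1.04, 4.18], [0.21, 1.99], [-2.66, 2.66]. Speed limits (rad/s): [2.57, 2.57, 3.14, 3.14, 3.14, 3.14, 3.14].

INTERFACE

Orientations are given as [roll, pitch, yaw] about the fixed x, y, z axes, in that order (R = Rz(yaw) Ry(pitch) Rx(roll)).
In Python, from plant import robot gives the robot as it stands. Calls block until the motion is done:
- robot.goto(position, orientation): joint-space move of the TCP to a pose.
- robot.move_straight(position, vel=0.15, attitude=None, contact_N=None): straight line of the TCP; attitude=None keeps the orientation; vel is the mean speed in m/s. With contact_N (N) it stops when the force on the tool has changed by that much, and returns True; else False.
- robot.move_joints(angles): joint-space move.
- robot.grip(opening, strength=None): opening from 0.0 (shut) to 1.0 (fully open); strength is the grip in N (None keeps the last); returns when the fingers have stopped.
- robot.sleep(seconds).
- robot.inverse_kinematics(position, orientation): joint angles nearest the present ones, or None.
- robot.sense(): the state.
- robot.grab_frame(name): name is "side" or "top"; returns a dict with "image" (480x640x3 uint8, red, green, blue), "range_z" (480x640 float32, m along the optical axis (not along the pixel's ray), 0 where there is no reading), "fx", "fy", "cx", "cy" (pixels), "R" (3x3) and "t" (3): a world point X has camera coordinates R X + t. Camera axes: x right, y down, z forward; pixel columns grow to the right and rows downward; lengths in m; the calibration is good to about 2 mm. A picture is of the moment at which its call begins.
A pose or a line that the arm cannot do raises robot.IKError and nothing moves.
- robot.close_job(): hands the job in, once; it reports no verdict.
The state is a dict: "t": time; "joint_pos": joint angles; "joint_velocities": joint speeds; "effort": joint torques, N m; "tcp_pos": TCP position; "tcp_rot": TCP orientation; "wrist_force": force on the tool from outside, world axes, zero at the start; "torque": the same for the moment, N m; "opening": opening from 0.0 (shut) to 1.0 (fully open).
Only numpy, scipy, OpenCV 4.12 (cv2) and the standard library are available. Lean on these libraries where they do the work, as an engineer would, in place of code of your own. Each camera call takes 0.05 s, during which the arm holds its last target. There are 200 camera calls.

## Working session

There is one attempt and no reset: what is moved stays moved. The work goes in short steps, each a Python script; the robot and the scene stay as the last script left them, time stands still between calls to the robot, and variables do not carry over. Pictures are saved under pics/ and viewed, about 8 in all and at most 12, crops included, and the job is handed in when it is done.

```bash
ls; mkdir -p pics
python3 - <<'E'
from plant import robot
import cv2,numpy as np
s=robot.sense();print(s['t'],s['tcp_pos'],s['tcp_rot'],s['wrist_force'],robot.nose_length)
for n in('side','top'):
    f=robot.grab_frame(n);cv2.imwrite(f'pics/{n}0.png',f['image'][:,:,::-1]);np.savez(f'{n}0.npz',**f)
    R,t=f['R'],f['t'];print(n,'cam',-R.T@t,'fwd',R[2],'right',R[0],f['fx'])
E
```

```text
pics
0.0 [ 0.17323915 -0.65179679  0.24123386] [ 3.14151138e+00  2.00004693e-03 -1.31100211e+00] [-0.12915552 -0.03335739 -1.09724883] 0.011
side cam [ 0.40109412 -1.10247025  0.81164959] fwd [ 0.09470697  0.79005072 -0.60568181] right [ 0.99450887 -0.10229955  0.02206618] 605.9174102846924
top cam [ 0.34828034 -0.21922888  0.98789328] fwd [ 0.19007943 -0.03156814 -0.98126106] right [ 0.01210875 -0.99933151  0.03449507] 447.016981203219
```

View pics/side0.png

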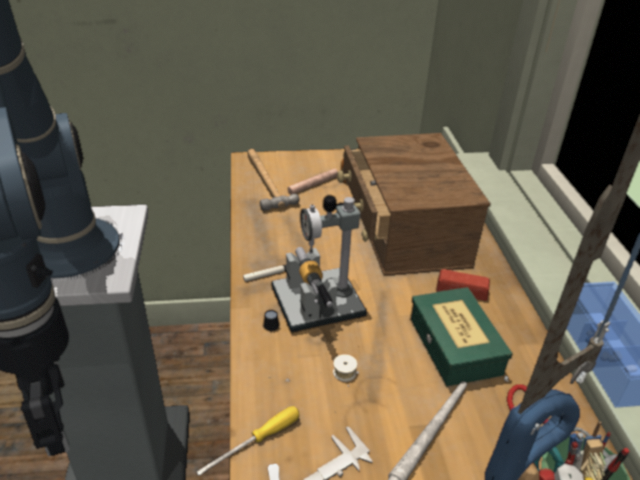

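View pics/top0.png

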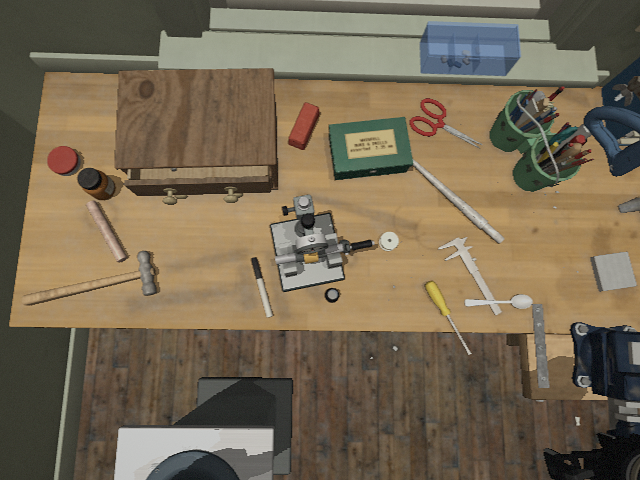

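```bash
cat > h.py <<'E'
import numpy as np,cv2
def pts(f):
    z=np.asarray(f['range_z'],float);v,u=np.mgrid[:480,:640]
    P=np.stack([(u-f['cx'])/f['fx']*z,(v-f['cy'])/f['fy']*z,z],-1)
    return (P-f['t'])@f['R']      # world points
def ray(f,u,v,z):                 # ray onto plane z
    d=f['R'].T@[(u-f['cx'])/f['fx'],(v-f['cy'])/f['fy'],1];c=-f['R'].T@f['t'];return c+d*(z-c[2])/d[2]
def proj(f,X):
    p=f['R']@np.asarray(X,float)+f['t'];return np.array([f['fx']*p[0]/p[2]+f['cx'],f['fy']*p[1]/p[2]+f['cy']])
def gp(o,yaw,x,y,z=0):
    c,s=np.cos(yaw),np.sin(yaw);return np.array([o[0]+c*x-s*y,o[1]+s*x+c*y,z])
E
python3 - <<'E'
from h import *
S=dict(np.load('side0.npz'));T=dict(np.load('top0.npz'))
a=cv2.resize(S['image'][185:385,230:380],None,fx=4,fy=4,interpolation=2)[:600]
S_=cv2.resize(S['image'][185:335,260:380],None,fx=4,fy=4,interpolation=2)
T_=cv2.resize(T['image'][180:330,250:330+80-10],None,fx=4,fy=4,interpolation=2)[:, :]
a=np.zeros((600,800,3),np.uint8);a[:,:400]=S_[:,:400] if 0 else cv2.resize(S['image'][185:335,265:365],(400,600),interpolation=2);a[:,400:]=cv2.resize(T['image'][185:335,265:365],(400,600),interpolation=2)
cv2.imwrite('pics/zoom0.png',a[:,:,::-1])
P=pts(T)
# horizontal slabs, top cam
for zl,zh in((.016,.024),):
    m=(P[...,2]>zl)&(P[...,2]<zh);m[:, :265]=0;m[:,360:]=0;m[:195]=0;m[295:]=0
    q=P[m][:,:2];r=cv2.minAreaRect((q*1000).astype(np.float32));print('base',len(q),r,cv2.boxPoints(r))
for n,f in(('top',T),('side',S)):
    Q=pts(f);g=f['image'].astype(int);dark=(g.max(2)<60)
    c,st=None,None
    nn,lab,st,ce=cv2.connectedComponentsWithStats(dark.astype(np.uint8))
    for i in range(1,nn):
        if 8<st[i,4]<600:
            x=np.median(Q[lab==i],0)
            if .35<x[0]<.75 and -.4<x[1]<.15: print(n,'dark',st[i],ce[i].round(1),x.round(4),Q[lab==i][:,2].max().round(3))
E
```

```text
base 2237 ((506.7906494140625, -223.68753051757812), (184.21133422851562, 139.48081970214844), 12.488239288330078) [[ 401.78357 -175.514  ]
 [ 431.9448  -311.69476]
 [ 611.7977  -271.86105]
 [ 581.6365  -135.6803 ]]
top dark [334 164  79  16 516] [371.1 172. ] [ 0.7038 -0.3629  0.025 ] 0.988
top dark [161 167  14   1  14] [167.5 167. ] [0.653  0.0481 0.1664] 0.169
top dark [121 169   6   5  18] [124.2 170.3] [0.6538 0.1399 0.1411] 0.15
top dark [129 179  11   1  11] [134. 179.] [0.6424 0.1266 0.1224] 0.142
top dark [282 206   7  10  42] [285.  210.3] [ 0.5621 -0.1805  0.2031] 0.208
top dark [294 213  39  17 244] [308.9 219.6] [ 0.5375 -0.2222  0.2427] 0.988
top dark [339 240   8   4  12] [341.8 241. ] [ 0.5331 -0.2925  0.0843] 0.092
top dark [350 240  22  11 143] [361.  244.7] [ 0.5176 -0.3286  0.1212] 0.126
top dark [318 243  10  12  50] [322.9 249.2] [ 0.5019 -0.2526  0.0971] 0.215
top dark [343 244   8   9  32] [345.8 249.1] [ 0.5106 -0.2992  0.0928] 0.122
top dark [274 247   3   9   9] [275. 251.] [ 0.5197 -0.1521  0.019 ] 0.024
top dark [295 249  10   6  24] [299.  251.7] [ 0.48
[... 795 characters left out ...]
side dark [301 210   3   6  10] [302.  212.1] [ 0.4889 -0.2089  0.2061] 0.221
side dark [339 219   3   8  15] [340.2 222.7] [ 0.5553 -0.2305  0.1926] 0.812
side dark [308 227   4  14  32] [310.  234.6] [ 0.4987 -0.2581  0.1889] 0.206
side dark [374 241  13  24 158] [380.3 249.5] [ 0.664  -0.12    0.0378] 0.07
side dark [285 269   5  10  16] [287.3 273.5] [ 0.4644 -0.1936  0.0499] 0.056
side dark [310 273  11   7  45] [314.7 276.2] [ 0.5093 -0.2547  0.0928] 0.095
side dark [337 286  15  11  83] [346.  290.8] [ 0.5767 -0.2258  0.0264] 0.038
side dark [302 304   3   7  13] [302.8 307.5] [ 0.4853 -0.289   0.0464] 0.054
side dark [264 317  15  14 158] [271.1 323.8] [ 0.426  -0.2911  0.0126] 0.812
```

View pics/zoom0.png

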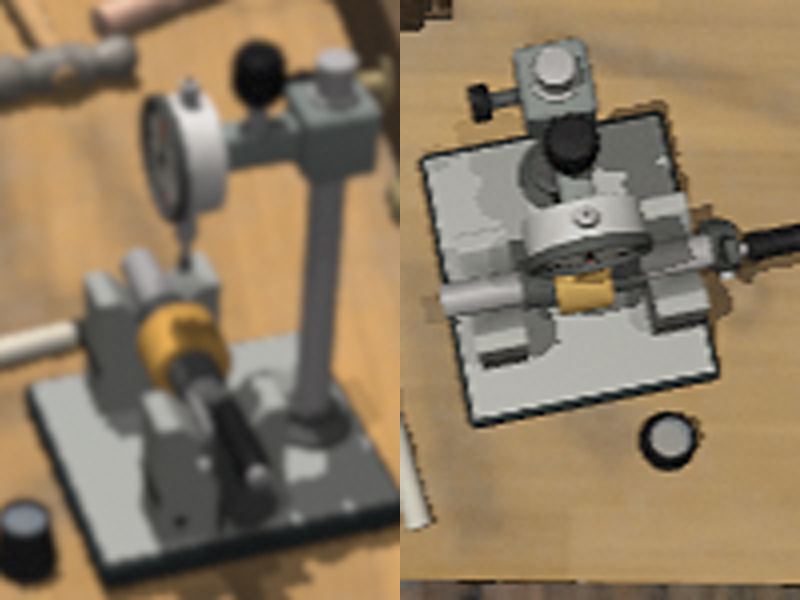

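```bash
cat >> h.py <<'E'
def tri(pairs):                   # [(f,u,v)...] least squares ray intersection
    A=np.zeros((3,3));b=np.zeros(3)
    for f,u,v in pairs:
        d=f['R'].T@[(u-f['cx'])/f['fx'],(v-f['cy'])/f['fy'],1];d/=np.linalg.norm(d);c=-f['R'].T@f['t']
        M=np.eye(3)-np.outer(d,d);A+=M;b+=M@c
    return np.linalg.solve(A,b)
E
python3 - <<'E'
from h import *
S=dict(np.load('side0.npz'));T=dict(np.load('top0.npz'))
zs=lambda x,y:(265+x/4,185+y/4)
zt=lambda x,y:(265+(x-400)/4,185+y/4)
K=tri([(S,*zs(258,75)),(T,*zt(573,143))]);print('knob',K)
C=[ray(T,*zt(*p),.02)for p in((472,418),(716,372),(660,113),(423,157))]
C=np.array(C);print(C.round(4),'mean',C.mean(0));
for i,j in((0,1),(1,2),(3,2),(0,3)): d=C[j]-C[i];print(np.linalg.norm(d),np.degrees(np.arctan2(d[1],d[0])))
print('column',ray(T,*zt(556,66),.235))
P=pts(T)
for nm,(u0,u1,v0,v1) in dict(handle=(352,371,240,250)).items():
    g=T['image'].astype(int)[v0:v1,u0:u1];m=g.max(2)<60;q=P[v0:v1,u0:u1][m];q=q[(q[:,2]>.02)&(q[:,2]<.2)];print(nm,len(q),q.mean(0),q[:,2].min(),q[:,2].max(),q[q[:,1].argmin()],q[q[:,1].argmax()]);print(np.polyfit(q[:,1],q[:,0],1))
Q=pts(S);g=S['image'].astype(int);m=np.zeros((480,640),bool);m[282:310,316:336]=g[282:310,316:336].max(2)<75
q=Q[m];print('side handle',len(q),np.median(q,0),q[:,2].min(),q[:,2].max())
for s in range(0,len(q),12):print(q[s].round(4),end=' ')
E
```

```text
knob [ 0.53620328 -0.222816    0.23034655]
[[ 0.4354 -0.1719  0.02  ]
 [ 0.4624 -0.3039  0.02  ]
 [ 0.6075 -0.2722  0.02  ]
 [ 0.5795 -0.1408  0.02  ]] mean [ 0.52117669 -0.22219986  0.02      ]
0.13466687408555056 -78.41183015941996
0.14844969853977857 12.323580436888903
0.13429414605776302 -77.97106970442144
0.14741231940188365 12.18233076354749
column [ 0.57010142 -0.2147784   0.235     ]
handle 131 [ 0.51750572 -0.32874899  0.12093998] 0.11399979174529602 0.12573082053744666 [ 0.5159292  -0.34725332  0.11644759] [ 0.51000563 -0.31058203  0.1228814 ]
[-0.21160687  0.44794018]
side handle 328 [ 0.51689083 -0.31110346  0.10550058] 0.0327062863331951 0.8116495899607468
[ 0.5127 -0.3073  0.1193] [ 0.5073 -0.3086  0.1162] [ 0.5118 -0.3148  0.119 ] [ 0.5164 -0.3197  0.1207] [ 0.5281 -0.2787  0.0817] [ 0.5107 -0.3244  0.1183] [ 0.5136 -0.3289  0.1198] [ 0.5136 -0.3299  0.1184] [ 0.5103 -0.3291  0.1156] [ 0.5088 -0.3021  0.0892] [ 0.5302 -0.3037  0.0892] [ 0.5172 -0.3417  0.1217] [ 0.5113 -0.3355  0.1143] [ 0.5067 -0.3059  0.0856] [ 0.5217 -0.3469  0.1216] [ 0.5167 -0.3467  0.1195] [ 0.5171 -0.3096  0.0835] [ 0.5097 -0.3114  0.0832] [ 0.5424 -0.278   0.0504] [ 0.5112 -0.2879  0.0567] [ 0.5122 -0.3078  0.0725] [ 0.5176 -0.3089  0.0707] [ 0.5198 -0.3068  0.0661] [ 0.5152 -0.2879  0.0465] [ 0.535  -0.3036  0.0596] [ 0.5254 -0.3069  0.061 ] [ 0.515  -0.3036  0.0561] [ 0.5369 -0.3043  0.0552]
```

```bash
cat >> h.py <<'E'
YAW=np.radians(12.2);O=np.array([.5043,-.2293])
def G(x,y,z):return gp(O,YAW,x,y,z)
KN=[np.pi,0,YAW-np.pi/2]
def snap(robot,tag,view=None):
    out={}
    for n in('side','top'):
        f=robot.grab_frame(n);np.savez(f'{tag}_{n}.npz',**f);out[n]=f
    return out
def pair(o,path,ds,dt,h=35):      # crops of both views centred on 3D points
    r=[]
    for f,X in((o['side'],ds),(o['top'],dt)):
        u,v=np.round(proj(f,X)).astype(int);r.append(cv2.resize(f['image'][v-h:v+h,u-h:u+h],(400,400),interpolation=2))
    cv2.imwrite(path,np.hstack(r)[:,:,::-1])
E
python3 - <<'E'
from plant import robot
from h import *
k=G(.032,0,.2303);print(k)
st=lambda n:print(n,(lambda s:(round(s['t'],2),np.round(s['tcp_pos'],4),np.round(s['wrist_force'],1),round(s['opening'],2)))(robot.sense()))
robot.grip(.6,40)
robot.goto(k+[0,0,.07],KN);st('above')
robot.move_straight(k-[0,0,.008],vel=.12,contact_N=8);st('down')
robot.grip(0,40);st('grip')
p=np.array(robot.sense()['tcp_pos'])
robot.move_straight(p-[0,0,.015],vel=.04);st('low')
o=snap(robot,'a')
d=G(-.008,0,.17);pair(o,'pics/a.png',d,d,50)
E
```

```text
[ 0.53557731 -0.22253761  0.2303    ]
above (2.57, array([ 0.5351, -0.224 ,  0.3001]), array([-0.8,  0. ,  0.2]), 0.6)
down (3.37, array([ 0.5361, -0.2228,  0.223 ]), array([-0.1,  0.4,  0.4]), 0.6)
grip (3.73, array([ 0.536 , -0.2223,  0.2232]), array([-1.1,  1.2,  4.2]), 0.27)
low (4.23, array([ 0.536 , -0.2223,  0.2083]), array([-0.6, -0. ,  1. ]), 0.26)
```

View pics/a.png

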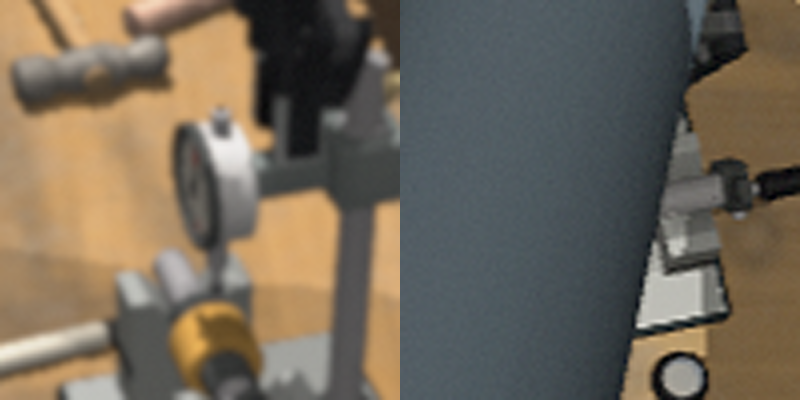

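Run:
```python
from plant import robot
from h import *
S=dict(np.load('side0.npz'))
for z in(.115,.12,.125,.13,.135):print(z,proj(S,G(0,0,z)).round(1))
A=dict(np.load('a_side.npz'))
fr=[A];dz=[0]
p=np.array(robot.sense()['tcp_pos'])
for i in range(1,6):
    robot.move_straight(p-[0,0,.002*i],vel=.03);s=robot.sense();print(round(s['t'],2),np.round(s['tcp_pos'][2],4),np.round(s['wrist_force'],1))
    fr.append(robot.grab_frame('side'));dz.append(.002*i)
np.savez('seqside.npz',ims=np.array([f['image']for f in fr]))
r=[]
for f,d in zip(fr,dz):
    u,v=proj(f,G(-.01,0,.17-.0-d));u,v=int(round(u)),int(round(v))
    r.append(cv2.resize(f['image'][v-25:v+40,u-16:u+24],None,fx=6.5,fy=6.5,interpolation=2)[:, :260])
im=np.vstack([np.hstack(r[:3]),np.hstack(r[3:])]);im=cv2.resize(im,None,fx=.7,fy=.7);print(im.shape);cv2.imwrite('pics/b.png',im[:,:,::-1])
```

```text
0.115 [310.7 258.5]
0.12 [310.7 256.4]
0.125 [310.8 254.2]
0.13 [310.9 252.1]
0.135 [310.9 249.9]
4.58 0.2065 [-1.5  0.3  3.7]
4.88 0.2044 [-2.1  1.4  3.9]
5.18 0.2023 [-2.   1.3  4.7]
5.48 0.2003 [-1.6  1.7  4. ]
5.78 0.1982 [-1.4  1.5  3.9]
(591, 546, 3)
```

View pics/b.png

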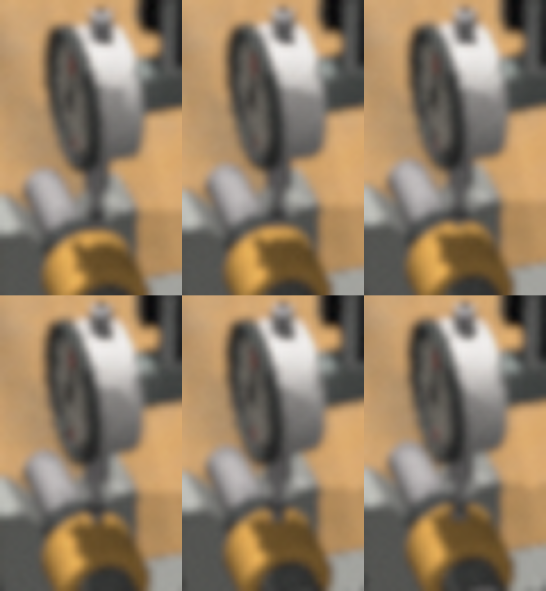

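```bash
cat >> h.py <<'E'
def redmap(f,zc,h=(26,14)):       # redness around dial centre, upscaled x8
    u,v=proj(f,G(-.012,0,zc))
    M=np.float32([[8,0,8*(h[1]-u)],[0,8,8*(h[0]-v)]])
    im=cv2.warpAffine(f['image'],M,(16*h[1],16*h[0]),flags=cv2.INTER_CUBIC)
    a=im.astype(float);return im,a[...,0]-(a[...,1]+a[...,2])/2
E
python3 - <<'E'
from plant import robot
from h import *
s=robot.sense();p=np.array(s['tcp_pos']);off=.2303-.0295-.007-(.2232) # dial centre z = tcp z + off
r=[]
for i in range(0,7):
    if i: robot.move_straight(p-[0,0,.002*i],vel=.03)
    s=robot.sense();f=robot.grab_frame('side')
    im,rd=redmap(f,s['tcp_pos'][2]+off)
    print(round(s['t'],2),np.round(s['tcp_pos'][2],4),np.round(s['wrist_force'],1))
    r.append(np.vstack([im,cv2.applyColorMap(np.clip(rd*4,0,255).astype(np.uint8),2)])[:, :])
    np.savez(f'c{i}.npz',**f)
im=np.hstack(r);im=cv2.resize(im,None,fx=.5,fy=.7);print(im.shape);cv2.imwrite('pics/c.png',im[:,:,::-1])
E
```

```text
5.83 0.1982 [-1.6  0.6  4.1]
6.13 0.1962 [-0.7  0.1  3.9]
6.43 0.1943 [-1.1  0.6  4.2]
6.73 0.1924 [-1.8  0.7  4.8]
7.03 0.1905 [-2.  -0.1  5.3]
7.33 0.1886 [-2.8  1.   5.8]
7.63 0.1867 [-2.5  0.6  7. ]
(582, 784, 3)
```

View pics/c.png

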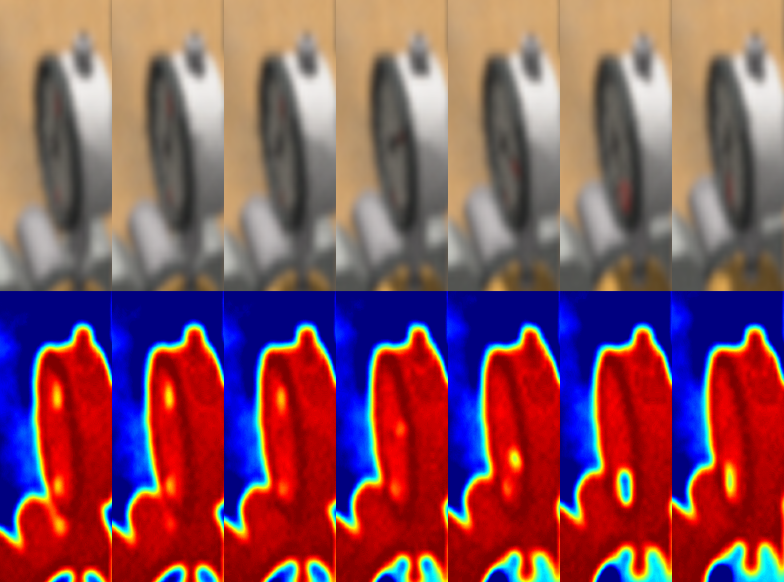

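```bash
cat >> h.py <<'E'
def needle(robot,zc,tag):
    f=robot.grab_frame('side');np.savez(f'{tag}.npz',**f);return redmap(f,zc)
E
python3 - <<'E'
from plant import robot
from h import *
off=.2303-.0295-.007-(.2232)
s=robot.sense();p=np.array(s['tcp_pos']);zt=.1886
r=[]
robot.move_straight(p+[0,0,zt-p[2]+.0002],vel=.03)
s=robot.sense();zc=s['tcp_pos'][2]+off;print(s['tcp_pos'],s['wrist_force'].__repr__(),zc)
r.append(needle(robot,zc,'d0')[0])
robot.grip(.5);r.append(needle(robot,zc,'d1')[0])
q=np.array(robot.sense()['tcp_pos'])
robot.move_straight(q+[0,0,.09],vel=.2)
robot.goto(G(-.006,-.1025,.20),[np.pi,0,YAW])
s=robot.sense();print(s['t'],s['tcp_pos'],s['joint_pos'],s['wrist_force'])
r.append(needle(robot,zc,'d2')[0])
f=robot.grab_frame('top');np.savez('d2t.npz',**f)
u,v=map(int,proj(f,G(-.01,0,zc)));r2=f['image'][v-32:v+32,u-40:u+60]
f=robot.grab_frame('side');u,v=map(int,proj(f,G(-.006,-.09,.14)));r3=f['image'][v-40:v+40,u-40:u+40]
im=np.hstack([cv2.resize(np.hstack(r),None,fx=.42,fy=.7),cv2.resize(r2,(450,291)) ]);print(im.shape)
b=cv2.resize(r3,(291,291));im=np.vstack([im,np.hstack([b,np.zeros((291,im.shape[1]-291,3),np.uint8)])])
cv2.imwrite('pics/d.png',im[:,:,::-1])
E
```

```text
[ 0.53594824 -0.22226086  0.18786764] array([ 3.24015958, -0.13223793, -4.97353886]) 0.15846764359446233
10.4 [ 0.52004341 -0.33026084  0.19952344] [ 0.89363019  0.46836954 -0.5409292   1.70333619  0.27141554  1.04625403
  0.47584841] [ 0.6882552  -0.86259651 -0.09575543]
(291, 732, 3)
```

View pics/d.png

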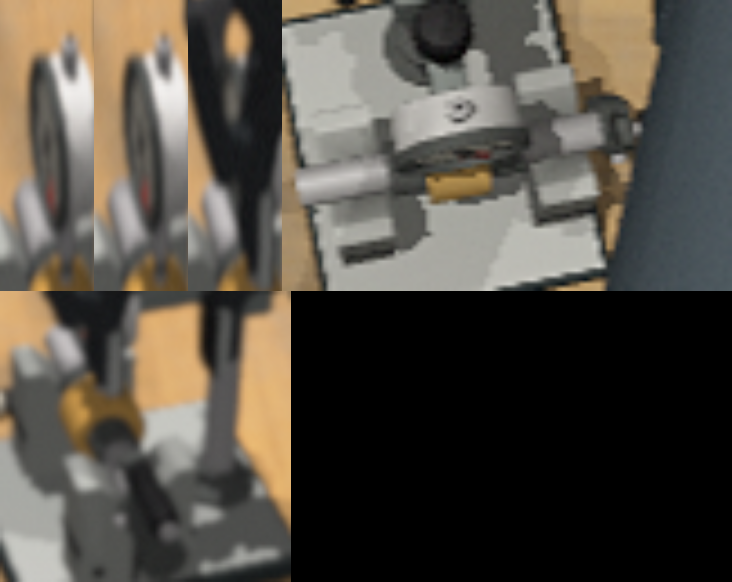

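```bash
cat >> h.py <<'E'
import json
def gx(w): c,s=np.cos(YAW),np.sin(YAW);return c*w[0]+s*w[1]
class Crank:                      # handle carried round circle; c = TCP position when handle is on the axis
    def __init__(s,robot,st=None):
        s.rb=robot;s.__dict__.update(st or {})
    def save(s):json.dump({k:v for k,v in s.__dict__.items() if k!='rb'},open('crank.json','w'))
    def F(s,n=3):
        a=[]
        for _ in range(n):
            a.append(s.rb.sense()['wrist_force']);s.rb.sleep(.01)
        a=np.mean(a,0)-s.f0;return np.array([gx(a),a[2]])
    def step(s,ph,vel=.05,k=1/9000.,lim=.0006):
        s.phi=ph
        s.rb.move_straight(G(s.cx+.034*np.sin(ph),s.y,s.cz+.034*np.cos(ph)),vel=vel)
        f=s.F();e=np.array([np.sin(ph),np.cos(ph)]);fr=f@e          # radial outward force on tool
        d=np.clip(k*fr,-lim,lim)*e;s.cx+=d[0];s.cz+=d[1]            # yield along the radius
        p=np.array(s.rb.sense()['tcp_pos'])-[*O,0]
        h=[gx(p),p[2]]
        return dict(t=round(s.rb.sense()['t'],2),phi=round(ph,3),f=f.round(1),fr=round(fr,1),c=(round(s.cx*1e3,2),round(s.cz*1e3,2)),h=np.round(np.array(h)*1e3,1))
E
python3 - <<'E'
from plant import robot
from h import *
OR=[np.pi,0,YAW]
robot.grip(.45,20)
robot.move_straight(G(-.006,-.1025,.1088),vel=.12,contact_N=6)
s=robot.sense();f0=np.array(s['wrist_force']);print(s['t'],s['tcp_pos'],f0)
robot.grip(0,20);s=robot.sense();print(s['t'],s['tcp_pos'],s['wrist_force'],s['opening'])
p=np.array(s['tcp_pos'])-[*O,0];x=gx(p);y=-np.sin(YAW)*p[0]+np.cos(YAW)*p[1];print('x,y',x,y)
ph=float(np.arcsin(x/.034))
C=Crank(robot,dict(f0=list(f0),cx=0.,cz=float(p[2]-.034*np.cos(ph)),y=-.1025,phi=ph))
print(ph,C.F())
fr=[]
for i in range(5):
    f=robot.grab_frame('top');fr.append((C.phi,f['image']))
    print(C.step(C.phi+.12))
f=robot.grab_frame('top');fr.append((C.phi,f['image']));np.savez('scan0.npz',ph=[a for a,_ in fr],im=np.array([b for _,b in fr]),**{k:f[k]for k in('R','t','fx','fy','cx','cy')})
C.save()
zc=.1585;r=[]
u,v=proj(f,G(-.012,0,zc))
for j in(0,2,5):
    M=np.float32([[10,0,10*(20-u)],[0,10,10*(12-v)]]);im=cv2.warpAffine(fr[j][1],M,(400,290),flags=cv2.INTER_CUBIC);r.append(im)
    print(j,fr[j][0])
im=r[2].copy()
for th in np.arange(0,6.28,.2618):
    q=proj(f,G(-.012,-.0245*np.sin(th),zc+.0245*np.cos(th)));cv2.circle(im,tuple(int(a)for a in M@[*q,1]),2,(0,255,0),-1)
r.append(im);cv2.imwrite('pics/e.png',np.vstack([np.hstack(r[:2]),np.hstack(r[2:])])[:,:,::-1])
E
```

```text
11.6833 [ 0.52076094 -0.33092102  0.10954325] [ 0.19583349 -0.70927517 -0.46719553]
12.0167 [ 0.52064965 -0.33105104  0.10972869] [-0.15010692 -0.66281382  2.59801982] 0.15135108697815525
x,y -0.0055221107333728245 -0.10290816684706536
-0.16313768099499773 [-0.01468516  3.12231178]
{'t': 12.37, 'phi': -0.043, 'f': array([0.1, 3.2]), 'fr': np.float64(3.2), 'c': (np.float64(-0.02), np.float64(76.54)), 'h': array([ -0.8, 110.4])}
{'t': 12.69, 'phi': 0.077, 'f': array([1.2, 3.2]), 'fr': np.float64(3.3), 'c': (np.float64(0.01), np.float64(76.9)), 'h': array([  3.2, 110.5])}
{'t': 13.02, 'phi': 0.197, 'f': array([1.1, 1.9]), 'fr': np.float64(2.1), 'c': (np.float64(0.06), np.float64(77.13)), 'h': array([  7.1, 110.2])}
{'t': 13.34, 'phi': 0.317, 'f': array([1.1, 1.4]), 'fr': np.float64(1.6), 'c': (np.float64(0.11), np.float64(77.3)), 'h': array([ 11.1, 109.3])}
{'t': 13.67, 'phi': 0.437, 'f': array([1.3, 1. ]), 'fr': np.float64(1.4), 'c': (np.float64(0.18), np.float64(77.44)), 'h': array([ 14.9, 108. ])}
0 -0.16313768099499773
2 0.07686231900500226
5 0.4368623190050023
```

View pics/e.png

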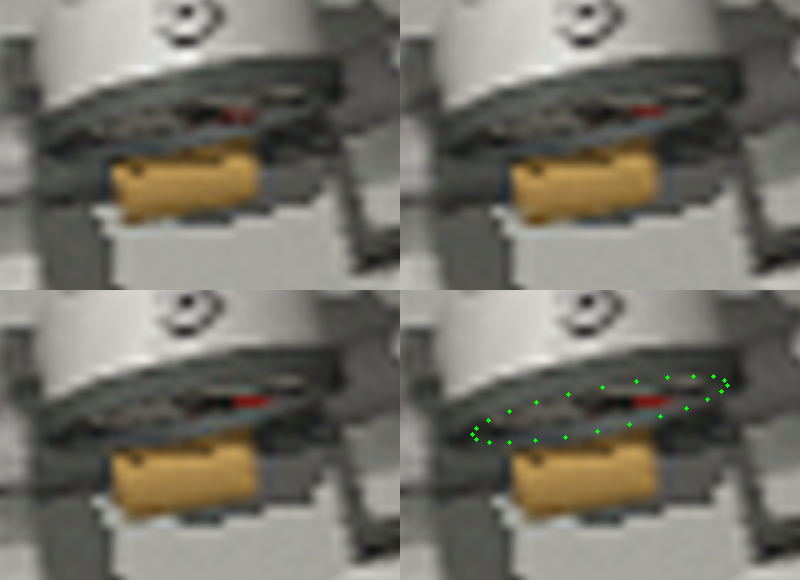

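```bash
cat >> h.py <<'E'
def redtop(f,zc=.1585):           # red needle pixels in the top view -> gauge -y offset (mm) of weighted centroid, tip, weight
    u,v=proj(f,G(-.012,0,zc));u0,v0=int(u)-16,int(v)-8
    a=f['image'][v0:v0+18,u0:u0+33].astype(float);w=a[...,0]-np.maximum(a[...,1],a[...,2]);w[(a[...,1]-a[...,2])>18]=0;w=np.clip(w-12,0,None)
    if w.sum()<20:return None
    y,x=np.mgrid[:18,:33];m=(w*x).sum()/w.sum()+u0,(w*y).sum()/w.sum()+v0
    px=abs(proj(f,G(-.012,-.01,zc))[0]-u)/10
    return round((m[0]-u)/px,2),round((m[1]-v)/px,2),int(w.sum())
def scan(robot,C,phis,tag,stop=None):
    rec=[]
    for ph in phis:
        r=C.step(ph);f=robot.grab_frame('top');g=robot.grab_frame('side')
        rec.append((ph,f['image'],g['image']));m=redtop(f)
        print(r['t'],r['phi'],'f',r['f'],'fr',float(r['fr']),'h',r['h'],'c',[float(q) for q in r['c']],'red',m)
        if r['f'][1]<-2.8 or np.abs(r['f']).max()>9:print('ABORT force');break
    np.savez(f'{tag}.npz',ph=[a[0]for a in rec],top=np.array([a[1]for a in rec]),side=np.array([a[2]for a in rec]));C.save()
E
python3 - <<'E'
from plant import robot
from h import *
z=np.load('scan0.npz')
for p,im in zip(z['ph'],z['im']):print(p.round(3),redtop(dict(image=im,**{k:z[k]for k in('R','t','fx','fy','cx','cy')})))
C=Crank(robot,json.load(open('crank.json')))
scan(robot,C,np.arange(C.phi-.2,-1.5,-.2),'scan1')
E
```

```text
-0.163 (np.float64(6.87), np.float64(-1.01), 88)
-0.043 (np.float64(8.87), np.float64(-1.5), 107)
0.077 (np.float64(9.0), np.float64(-1.73), 136)
0.197 (np.float64(9.72), np.float64(-1.65), 209)
0.317 (np.float64(9.75), np.float64(-1.73), 266)
0.437 (np.float64(9.74), np.float64(-1.6), 260)
14.03 0.237 f [-0.6  1. ] fr 0.8 h [  6.9 110.2] c [0.2, 77.53] red (np.float64(9.82), np.float64(-1.73), 197)
14.43 0.037 f [-0.8 -2.8] fr -2.9 h [  0.5 110.9] c [0.19, 77.22] red (np.float64(8.93), np.float64(-1.35), 111)
14.84 -0.163 f [ 0.5 -3.8] fr -3.8 h [ -5.7 110.6] c [0.26, 76.8] red (np.float64(6.74), np.float64(0.0), 94)
ABORT force
```

```bash
sed -i 's/fr=f@e .*/fr=(f-[0,1.0])@e/; s#k=1/9000.,lim=.0006#k=1/12000.,lim=.0004#' h.py
python3 - <<'E'
from plant import robot
from h import *
C=Crank(robot,json.load(open('crank.json')))
robot.grip(.24,20);robot.sleep(.1)
s=robot.sense();p=np.array(s['tcp_pos'])-[*O,0];x=gx(p);print('open',x,p[2],s['wrist_force'],s['opening'])
C.cx,C.cz=.002,.07657
C.phi=float(np.arcsin((x-C.cx)/.034))
robot.move_straight(G(x,C.y,C.cz+.034*np.cos(C.phi)),vel=.05);robot.sleep(.1)
C.f0=list(np.mean([robot.sense()['wrist_force'] for _ in range(3)],0));print(C.f0)
robot.grip(0,20);p=np.array(robot.sense()['tcp_pos'])-[*O,0];print('grip',gx(p),p[2],C.F())
C.phi=float(np.arcsin((gx(p)-C.cx)/.034));C.cz=float(p[2]-.034*np.cos(C.phi));print(C.phi)
scan(robot,C,np.arange(C.phi-.15,-1.0,-.15),'scan1')
E
```

```text
open -0.0050159828538467 0.11132482547473442 [ 0.59533095 -0.72855628 -0.23858125] 0.23578966110641278
[np.float64(-0.3336473338910069), np.float64(0.16860511756391308), np.float64(0.22749078749459029)]
grip -0.005003067054847238 0.10984776801003827 [0.16663517 0.22611067]
-0.20745747474462192
16.15 -0.357 f [0.3 0.3] fr -0.8 h [-10.4 108.3] c [2.02, 76.52] red (np.float64(6.7), np.float64(0.38), 99)
16.52 -0.507 f [-0.4  1.1] fr 0.2 h [-15.1 106.1] c [2.01, 76.53] red (np.float64(5.08), np.float64(0.06), 124)
16.9 -0.657 f [-0.5  0.7] fr 0.0 h [-19.3 103.2] c [2.01, 76.53] red (np.float64(2.73), np.float64(0.19), 86)
17.27 -0.807 f [-0.7  0.7] fr 0.3 h [-23.   99.7] c [1.99, 76.55] red (np.float64(1.05), np.float64(1.24), 71)
17.65 -0.957 f [-1.2  0.5] fr 0.7 h [-26.2  95.9] c [1.94, 76.59] red (np.float64(-1.44), np.float64(1.97), 40)
```

Run:
```python
from plant import robot
from h import *
C=Crank(robot,json.load(open('crank.json')))
scan(robot,C,np.arange(C.phi-.2,-3.2,-.2),'scan2')
```

```text
18.06 -1.157 f [-1.5 -0.1] fr 0.9 h [-29.4  90. ] c [1.88, 76.62] red (np.float64(-3.96), np.float64(2.38), 71)
18.47 -1.357 f [-1.4 -0.3] fr 1.1 h [-31.5  83.5] c [1.79, 76.64] red (np.float64(-7.92), np.float64(2.59), 149)
18.88 -1.557 f [-1.1 -1. ] fr 1.0 h [-32.2  76.7] c [1.7, 76.64] red (np.float64(-10.49), np.float64(2.98), 291)
19.28 -1.757 f [-1.1 -1.3] fr 1.5 h [-31.5  70. ] c [1.58, 76.61] red (np.float64(-13.22), np.float64(3.4), 240)
19.69 -1.957 f [-0.1 -1.6] fr 1.1 h [-29.6  63.5] c [1.49, 76.58] red (np.float64(-15.49), np.float64(3.19), 260)
20.1 -2.157 f [ 0.7 -1.2] fr 0.6 h [-26.4  57.5] c [1.45, 76.55] red (np.float64(-16.19), np.float64(2.78), 242)
20.51 -2.357 f [ 1.5 -1.1] fr 0.5 h [-22.1  52.3] c [1.42, 76.52] red (np.float64(-17.21), np.float64(2.91), 265)
20.92 -2.557 f [ 1.6 -0.7] fr 0.5 h [-16.8  48. ] c [1.4, 76.49] red (np.float64(-17.48), np.float64(2.61), 264)
21.32 -2.757 f [ 1.7 -0.4] fr 0.6 h [-10.7  44.9] c [1.38, 76.44] red (np.float64(-17.31), np.float64(2.57), 268)
21.73 -2.957 f [2. 0.] fr 0.6 h [-4.1 43. ] c [1.37, 76.39] red (np.float64(-17.46), np.float64(2.63), 268)
22.14 -3.157 f [1.7 1.3] fr -0.3 h [ 2.5 42.5] c [1.37, 76.41] red (np.float64(-17.06), np.float64(2.81), 309)
```

Run:
```python
from plant import robot
from h import *
C=Crank(robot,json.load(open('crank.json')))
scan(robot,C,np.arange(C.phi-.2,-4.6,-.2),'scan3')
```

```text
22.55 -3.357 f [0.6 2.1] fr -0.9 h [ 9.1 43.3] c [1.35, 76.49] red (np.float64(-16.29), np.float64(2.8), 235)
22.96 -3.557 f [1.  0.4] fr 0.9 h [15.7 45.5] c [1.38, 76.42] red (np.float64(-15.47), np.float64(3.18), 255)
23.37 -3.757 f [0.4 0.9] fr 0.3 h [21.7 49. ] c [1.4, 76.4] red (np.float64(-13.67), np.float64(3.21), 236)
23.77 -3.957 f [1.5 1.7] fr 0.6 h [26.8 53.6] c [1.44, 76.36] red (np.float64(-10.85), np.float64(2.84), 269)
24.18 -4.157 f [1.1 1.7] fr 0.6 h [30.8 58.9] c [1.48, 76.34] red (np.float64(-7.69), np.float64(2.18), 157)
24.59 -4.357 f [1.  1.3] fr 0.8 h [33.7 65. ] c [1.54, 76.31] red (np.float64(-4.74), np.float64(2.11), 85)
25.0 -4.557 f [1.1 1.4] fr 1.0 h [35.4 71.5] c [1.62, 76.3] red (np.float64(-1.78), np.float64(2.11), 48)
```

Run:
```python
from plant import robot
from h import *
C=Crank(robot,json.load(open('crank.json')))
for ph in list(np.arange(C.phi+.2,-2.85,.2))+[-2.765]:
    r=C.step(ph);print(r['t'],r['phi'],r['f'],r['h'],redtop(robot.grab_frame('top')))
    if r['f'][1]<-3.2:print('ABORT');break
def ang():
    p=np.array(robot.sense()['tcp_pos'])-[*O,0];return np.arctan2(gx(p)*1e3-1.6,p[2]*1e3-76.45)
print('angle',ang());C.save()
```

```text
25.41 -4.357 [ 2.  -1.7] [33.  63.7] (np.float64(-5.85), np.float64(2.11), 190)
25.77 -4.157 [ 0.3 -2. ] [29.9 57.7] (np.float64(-8.7), np.float64(2.64), 146)
26.12 -3.957 [-1.4  0.1] [25.7 52.4] (np.float64(-11.33), np.float64(3.0), 222)
26.48 -3.757 [-1.8  1.3] [21.  48.3] (np.float64(-13.66), np.float64(3.16), 230)
26.84 -3.557 [-1.4  2.7] [15.6 45.3] (np.float64(-15.43), np.float64(3.18), 257)
27.2 -3.357 [-0.3  2.4] [ 8.8 43.1] (np.float64(-16.24), np.float64(2.8), 232)
27.56 -3.157 [-0.2  2.4] [ 1.6 42.4] (np.float64(-17.03), np.float64(2.8), 317)
27.92 -2.957 [-0.3  2.6] [-5.1 43.1] (np.float64(-17.29), np.float64(2.66), 267)
28.27 -2.765 [-0.2  1.2] [-11.3  45.1] (np.float64(-17.26), np.float64(2.51), 283)
angle -2.7529890832252937
```

Run:
```python
from plant import robot
from h import *
f=robot.grab_frame('top');print(redtop(f))
robot.grip(.35);print(robot.sense()['wrist_force'],redtop(robot.grab_frame('top')))
p=np.array(robot.sense()['tcp_pos'])
robot.move_straight([p[0],p[1],.26],vel=.12)
robot.goto([.42,-.42,.33],[np.pi,0,YAW])
robot.sleep(.2);s=robot.sense();print(s['t'],s['wrist_force'])
o=snap(robot,'z');print(redtop(o['top']))
T=o['top']['image'][180:330,240:400];S=o['side']['image'][185:345,255:385]
im=np.hstack([cv2.resize(S,(390,480),interpolation=2),cv2.resize(T,(410,480),interpolation=2)])
cv2.imwrite('pics/z.png',im[:,:,::-1])
```

```text
(np.float64(-17.28), np.float64(2.51), 274)
[-0.43275961  1.01130302  0.34910446] (np.float64(-17.25), np.float64(2.51), 272)
31.5167 [-0.0259548  -0.26307892 -0.25873194]
(np.float64(-17.34), np.float64(2.56), 283)
```

View pics/z.png

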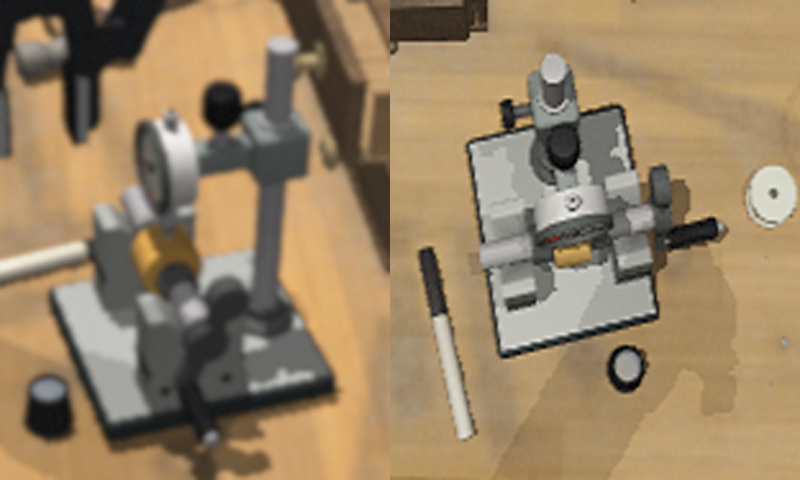

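```bash
python3 -c "
from plant import robot
robot.close_job();print(robot.sense()['t'])"
```

```text
the job is handed in; nothing more can be done
the job is handed in; nothing more can be done
```

I lowered the indicator by its knob until the needle stood near the 6 o'clock mark. I then let go, turned the spindle by its crank, and left the collar's high side under the plunger. The job was handed in at about 31.5 s of the 51 s allowed.

- **Finding the high side:** I scanned the crank through about 260 degrees and read the needle in the top view. Equal readings on the rising and falling flanks put the peak at a crank angle of about -2.76 rad from straight up. Five such pairs agreed within about 0.03 rad.
- **Where it was left:** The handle stopped at -2.75 rad. The needle's position changed by no more than 0.1 mm (-17.28, -17.25, -17.34 mm) through letting go and backing away.
- **Last pictures:** The spindle looks seated, the spool stands where it was, and the pen and loupe look undisturbed. The robot was clear of everything.

**What went less well:**
- On the first turn, a wrong centre estimate let the upward pull on the crank reach 3.8 N, close to the 4 N limit. The TCP was then about 0.9 mm high. I let go, corrected the centre and regripped. After that the upward pull was at most about 2 N (2.7 N down), and I saw no sign that the spindle had left the vees.
- While lowering, I overshot to roughly 3.8 rad and backed up to near 6 o'clock. By my rough estimate the needle now reads about 4.4 rad on the high side, well short of the stop. The dial is seen almost edge-on, so needle angles in radians are approximate; the peak itself comes from symmetry and does not depend on them.

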